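Hang a second parts tray on a partly occupied bench hook

ROBOT

A 6-joint arm with a two-finger parallel gripper is mounted at the origin on the work surface. World frame = base frame: x ahead of the robot, y to its left, z up, the work surface at z = 0. Lengths are in m, angles in rad, forces in N, time in s.
With the tool pointing down it reaches from about 0.3 to 0.875 m from the base axis. Payload 6.4 kg.
Tool frame: the origin (TCP) lies at the centre of the arm's flange, where the gripper is bolted on; the fingertips stand 173 mm ahead of it and the grasp point (between the pads) lies 155 mm ahead of it; z points along the fingers, x is the direction in which the jaws open and shut, and the axes are right-handed (so a half turn about z gives the same grasp; the last joint's range is limited). The gripper opens to 85 mm and grips with 20 to 120 N. Pads are 22 mm wide; open, the fingers measure 114 mm over their backs; the gripper's body (76 mm by 85 mm) begins 54 mm behind the grasp point. The pads swing forward as they close: fully open they stand 13 mm farther back than shut.
Start: joints at [-1.532, 0.181, 1.607, -0, 1.354, -0.206], TCP at [0.139, -0.558, 0.405] pointing down, gripper open.
Joint ranges: [-2.99, 2.99], [-0.89, 2.07], [0.3, 2.58], [-1.14, 4.28], [0, 2.63], [-3.12, 3.12]. Speed limits (rad/s): [2.57, 2.57, 3.01, 3.14, 3.14, 3.14].

INTERFACE

Orientations are given as a unit quaternion [w, x, y, z].
In Python, from bench import ctrl gives the robot as it stands. The module is installed in compiled form; this text tells all that it offers.
- The arm moves only by the tool move_arm, never from a script. Its argument "moves" is a list of rows, each an object of numbers: "gripper": the opening in per cent of the stroke, from 0 (shut) to 100 (fully open); "x", "y", "z": the shift along the tool's x, y, z in cm; "roll": the turn about the tool's z in degrees. In form: [{"gripper": .., "x": .., "y": .., "z": .., "roll": ..}, ...]. A call has 1 to 5 rows; each row shifts and turns the commanded pose from where the row before left it, along the tool's axes as they then stand; what a row does not reach is not made up. A row lasts 1/8 s, in which the tool goes at most 62.5 mm and 10.7 degrees, less where a joint would pass 70% of its speed; a pose out of reach is approached as far as the arm can. A call is refused whole if a number of a shift passes 6.25 or a number of a turn 10.7, either way. A call with a gripper value outside its range is refused whole. The fingers move at their own pace and stop on an object; the grip force is fixed at half the most. Time passes only in rows, so rows that do not move let the fingers close. It gives the time, the measured TCP pose, the force and the opening at its end, in the units of the state.
- ctrl.get_obs(): the state, without advancing time (a new reading comes with each control period).
- ctrl.camera(name): name is "side" or "top" or "wrist"; returns a dict with "img" (420x560x3 uint8, red, green, blue), "fx", "fy", "cx", "cy" (pixels), "world_from_camera" (4x4, takes a point from camera to world coordinates); the wrist camera has in their place "tool_from_camera" (4x4, takes a point from camera to tool coordinates, whose origin is the TCP and whose axes are the tool frame's). Camera axes: x right, y up, looking along -z (the intrinsics and any distortion apply to the point x, -y, -z); pixel columns grow to the right and rows downward; lengths in m; the calibration is good to about 2 mm. The wrist camera is an equidistant fisheye: a pixel r from the principal point sees the ray r / f radians off the axis. A picture is of the moment at which its call begins: read the wrist's pose just before it. There is no depth.
- ctrl.hand_in(): hands the job in, once; it reports no verdict.
The state is a dict: "time_s": time; "q": joint angles; "dq": joint speeds; "joint_efforts": joint torques, N m; "eef_pos": TCP position; "eef_rot": TCP orientation; "wrist_force": force on the tool from outside, world axes, zero at the start; "torque": the same for the moment, N m; "opening": opening from 0.0 (shut) to 1.0 (fully open).
Only numpy, scipy, OpenCV 4.12 (cv2) and the standard library are available. Lean on these libraries where they do the work, as an engineer would, in place of code of your own. Each camera call takes 0.05 s, during which the arm holds its last target. There are 200 camera calls.

TASK

Hang the orange parts tray by its lip on the wide bench hook, on the open end beside the green tray that already hangs there, and slide it along the hook so that it pushes the green tray up against the sprung red end stop; push until you feel the stop give a little, but gently, without bottoming it. Leave both trays hanging level, side by side and touching, wholly on the hook, let go, and do not unhook the green tray or disturb the cup, pliers or clip.

Things in the scene. Friction and masses are not known exactly. Their poses are not given: they have to be found in the camera images.
- stand: Fixed stand with one wide upturned hook; base plate 150 x 250 x 12 mm. Origin: on the bench under the middle of the hook's tongue; z up, y along the hook. Trays hang on the +x side, lip slot over the tongue; a hung tray has its axes along the stand's, origin at x = 49 to 50, z = 38 to 40 mm here (front sagging 0 to 2 degrees). The +y end is open: a tray may overhang it; the stop is at -y.
- hook_top (a point): Middle of the top edge of the hook's tongue, an upright steel strip 5 mm thick (x -2.5 to 2.5 mm), y from -88 to 88 mm, top 90 mm above the bench. Behind it (-x) a gap 14.5 mm wide and 40 mm deep, then a panel 76 mm high. Low on its front a sloped heel juts out to x = 4 mm (full at 25 to 43 mm height, gone by 53) and holds a hung tray near level; going down, it can catch the tray.
- stop_base: Grey post (22 x 16 x 90 mm) fixed beyond the hook's -y end, origin at its foot: x 50, y -114, z 12 mm in the stand's frame. Carries a red pad 22 mm across facing +y, 86 mm above the bench. The pad's reach differs every time and is not measured: its face is at y = -83 to -58 mm in the stand's frame. It is sprung, 4 N per mm, bottoms after 3 mm, and must not be pressed with over 10 N.
- tray_new: Orange open parts tray, 0.18 to 0.29 kg, standing on the bench. Origin: centre of its underside, z up. 90 mm long (x), rim 50 mm high, 70 mm wide (y) over the side rims (42 to 50 mm up), 66 mm below them. Black carrying bar along x above its middle, lip along its -x side.
- tray_new_bar (a point): Middle of the orange tray's carrying bar, 78 mm above the tray's underside. The bar runs along the tray's x, is 12 mm thick in y, 16 mm high (70 to 86 mm up), free to grip over 70 mm of length.
- tray_new_lip (a point): Middle of the orange tray's lip slot, at x = -49.3, z = 50 mm in the tray's frame, on the underside of the lip that rests on the tongue (lip 4 mm thick). The slot is 8.5 mm wide in x, between the tray's wall (outside at x = -45) and a 4 mm flange (inner face x = -53.5) hanging to 26 mm above the underside, its foot flared outward. 66 mm wide in y.
- tray_hung: Green tray of the same shape, 0.18 to 0.29 kg, origin and axes as the orange one's. It hangs on the hook with a gap between it and the stop, and so near the middle that the orange one has no room wholly on the hook until it is slid along. It drags with about 0.5 to 4 N.
- cup: Paper coffee cup with white lid, 80 mm across, 111 mm high, standing on the bench; leave alone. Origin: centre of its foot.
- pliers: Small pliers with red handles, about 145 mm long, 60 mm across, 12 mm high, lying on the bench; leave alone. Origin under the pivot, jaws to its +x.
- clip: Green spring clip, 56 x 28 x 12 mm, lying on the bench; leave alone. Origin: centre of its underside.
Not all that is in view belongs to the job. Of the things that look like the tray_new, take the one that is farthest from the robot's base at the start.

How it is judged:
On the way:
1. with the orange tray hooked on, it presses the green tray against the end stop with at least 2.5 N (z of tray_new in the frame of stand between 0.032 and 0.046 m and x of tray_new in the frame of stand between 0.042 and 0.056 m and contact force between tray_new and tray_hung above 2.5 N and contact force between tray_hung and stop_base above 2.5 N), for 0.15 s.
At the end, for the whole second after the job is handed in: Both trays hang seated (within 5 mm of x = 49, z = 39 mm in the stand's frame), level and square within 0.1 rad, at rest, the orange one on the open (+y) side, its middle 65 to 74 mm from the green one's and at y below 55 mm in the stand's frame (wholly on the hook) (z of tray_new in the frame of stand between 0.034 and 0.044 m and x of tray_new in the frame of stand between 0.044 and 0.054 m and z of tray_hung in the frame of stand between 0.034 and 0.044 m and x of tray_hung in the frame of stand between 0.044 and 0.054 m and y of tray_new in the frame of tray_hung between 0.065 and 0.074 m and y of tray_new in the frame of stand below 0.055 m and angle between each of tray_new, tray_hung's own z axis and vertical below 0.1 rad and angle between the x axis of each of tray_new, tray_hung and the x axis of stand, either way round below 0.1 rad and linear speed of each of tray_new, tray_hung below 0.02 m/s); the robot touches nothing.
It fails at once if the end stop is pressed with more than 11 N (contact force between stop_base and tray_hung above 11 N).
It fails at once if the trays press on each other with more than 16 N (contact force between tray_new and tray_hung above 16 N).
It fails at once if the green tray is lifted off its seat by more than 8 mm or tips by more than 0.2 rad (z of tray_hung in the frame of stand above 0.048 m or z of tray_hung in the frame of stand below 0.032 m or angle between tray_hung's own z axis and vertical above 0.2 rad).
It fails at once if the cup, pliers or clip is moved by more than 20 mm (distance of any of cup, pliers, clip from where it was at the start of the episode above 0.02 m).
It also fails if it takes over 72 s, if anything falls off the work surface, if the arm or the gripper's body presses on something with over 40 N, if the wrist force passes 120 N, or if a joint passes its speed limit or range.

## Working session

There is one attempt and no reset: what is moved stays moved. The work goes in short steps, Python scripts to look and compute and a tool call to move; the robot and the scene stay as the last step left them, time stands still between calls to the robot, and variables do not carry over. Pictures are saved under pics/ and viewed, about 8 in all and at most 12, crops included, and the job is handed in when it is done.

Besides the shell and the picture viewer there is one more tool, called after "Request:" as a command line: name --argument value ..., lists and objects as JSON in quotes. move_arm: Moves the arm, as the interface text tells. Its arguments: {"type":"object","properties":{"moves":{"type":"array","items":{"type":"object","properties":{"gripper":{"type":"number"},"x":{"type":"number"},"y":{"type":"number"},"z":{"type":"number"},"roll":{"type":"number"}}}}},"required":["moves"]}

```bash
mkdir -p pics
cat > h.py <<'E'
import numpy as np, cv2
from bench import ctrl
from scipy.spatial.transform import Rotation as R
def obs(): return ctrl.get_obs()
def T_tool(o):
    T=np.eye(4); q=o["eef_rot"]; T[:3,:3]=R.from_quat([q[1],q[2],q[3],q[0]]).as_matrix(); T[:3,3]=o["eef_pos"]; return T
def cam(n):
    o=obs(); c=ctrl.camera(n)
    c["T"]=T_tool(o)@c["tool_from_camera"] if n=="wrist" else np.array(c["world_from_camera"]); c["n"]=n
    return c
def ray(c,u,v):
    a=(u-c["cx"])/c["fx"]; b=(v-c["cy"])/c["fy"]
    if c["n"]=="wrist":
        r=np.hypot(a,b); s=np.sin(r)/max(r,1e-9); d=np.array([a*s,-b*s,-np.cos(r)])
    else: d=np.array([a,-b,-1])
    return c["T"][:3,3],c["T"][:3,:3]@d
def atz(c,u,v,z):
    p,d=ray(c,u,v); return p+d*(z-p[2])/d[2]
def proj(c,P):
    P=np.atleast_2d(P); q=(P-c["T"][:3,3])@c["T"][:3,:3]; x,y,z=q[:,0],-q[:,1],-q[:,2]
    if c["n"]=="wrist":
        r=np.hypot(x,y); t=np.arctan2(r,z); k=t/np.maximum(r,1e-9)
    else: k=1/z
    return np.c_[c["cx"]+c["fx"]*x*k,c["cy"]+c["fy"]*y*k]
def save(c,f): cv2.imwrite("pics/"+f,c["img"][:,:,::-1])
E
python3 - <<'E'
from h import *
np.set_printoptions(precision=4,suppress=True)
o=obs(); print(o)
ims=[]
import pickle
D={}
for n in("top","side"):
    c=cam(n); D[n]=c; save(c,n+"0.png"); print(n,c["fx"],c["fy"],c["cx"],c["cy"]); print(c["T"])
pickle.dump(D,open("D0.pkl","wb"))
E
```

```text
{'time_s': 0.0, 'q': array([-1.5323,  0.1815,  1.608 , -0.    ,  1.3538, -0.2063]), 'dq': array([ 0.0005,  0.0006,  0.0012,  0.0003, -0.0016, -0.0015]), 'joint_efforts': array([  0.0005, -44.4872, -35.1338,  -0.0002,   0.009 ,  -0.    ]), 'eef_pos': array([ 0.1394, -0.5576,  0.4038]), 'eef_rot': array([-0.0007,  0.7882, -0.6155, -0.0006]), 'wrist_force': array([-0.2149,  0.3473,  0.0078]), 'torque': array([ 0.0182, -0.0261,  0.0259]), 'opening': 0.9969307525068772}
top 384.389892004214 384.389892004214 276.1651445679722 207.5638535064722
[[-0.0019  0.9919 -0.1272  0.4144]
 [-0.9999 -0.0035 -0.0118  0.0137]
 [-0.0122  0.1272  0.9918  1.0027]
 [ 0.      0.      0.      1.    ]]
side 534.8584089907309 534.8584089907309 278.3333733009136 205.86845845123872
[[-0.9077  0.3339 -0.254   0.2103]
 [-0.4192 -0.6972  0.5815  0.7544]
 [ 0.0171  0.6343  0.7729  1.0603]
 [ 0.      0.      0.      1.    ]]
```

View pics/top0.png

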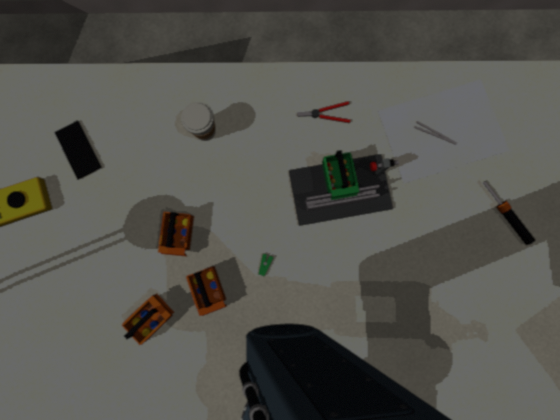

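View pics/side0.png

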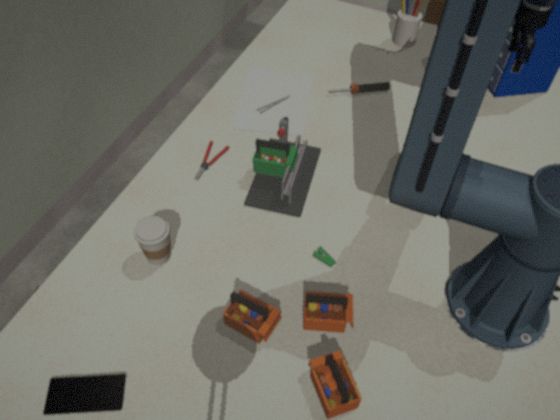

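The top view shows three orange trays at about (177,232), (206,290) and (148,319). The stand with the green tray is at (340,185), the stop at (380,167), the cup at (200,120), the pliers at (325,112) and the clip at (265,264). The side view agrees. Next I'll enlarge the parts that matter.

Run:
```python
from h import *
import pickle
D=pickle.load(open("D0.pkl","rb"))
t=D["top"];s=D["side"]
for uv in [(177,232),(206,290),(148,319)]:
    p=atz(t,*uv,0.05); print(uv,p.round(3),np.hypot(*p[:2]).round(3))
a=cv2.resize(t["img"][195:275,140:220],(400,400),interpolation=cv2.INTER_CUBIC)
b=cv2.resize(t["img"][145:230,283:403],(565,400),interpolation=cv2.INTER_CUBIC)[:,:400]
c=cv2.resize(s["img"][280:350,210:290],(400,350),interpolation=cv2.INTER_CUBIC)
im=np.clip(np.hstack([a,b])*1.6,0,255).astype(np.uint8)
cv2.imwrite("pics/crop1.png",im[:,:,::-1])
```

```text
(177, 232) [0.476 0.272 0.05 ] 0.548
(206, 290) [0.335 0.196 0.05 ] 0.388
(148, 319) [0.266 0.336 0.05 ] 0.428
```

View pics/crop1.png

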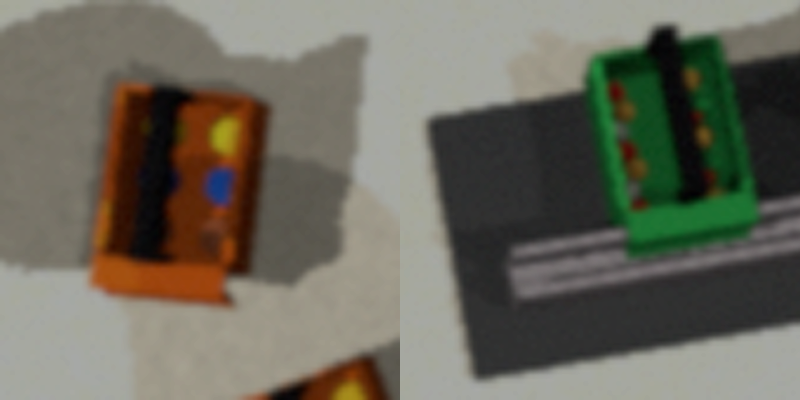

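The orange tray's lip faces the robot (bottom of the crop), and the green tray hangs the same way, so only a small yaw is needed. The far tray at (177,232) is the right one, 0.548 m from the base.

Run:
```python
from h import *
import pickle
D=pickle.load(open("D0.pkl","rb"))
t=D["top"]
O=lambda x,y:(140+(x+.5)/5-.5,195+(y+.5)/5-.5)
G=lambda x,y:(283+(x-400+.5)/4.708-.5,145+(y+.5)/4.706-.5)
def p(n,uv,z): q=atz(t,*uv,z); print(n,np.array(uv).round(1),q[:2].round(4)); return q
print("orange z.05")
for n,a in dict(fl=(118,86),fr=(270,98),ll=(92,287),lr=(232,305)).items(): p(n,O(*a),.05)
for n,a in dict(barf=(172,92),barn=(150,255)).items(): p(n,O(*a),.086)
print("green z .09")
for n,a in dict(fl=(588,60),fr=(718,38),ll=(630,252),lr=(758,228)).items(): p(n,G(*a),.09)
for n,a in dict(barf=(662,32),barn=(694,195)).items(): p(n,G(*a),.125)
print("plate z .012")
for n,a in dict(tl=(430,120),bl=(475,378)).items(): p(n,G(*a),.012)
p("tr",(387,155),.012);p("br",(392,214),.012)
print("tongue end front z.09");p("te",G(510,250),.09)
o=obs()
```

```text
orange z.05
fl [163.2 211.8] [0.5269 0.308 ]
fr [193.6 214.2] [0.5206 0.2315]
ll [158. 252.] [0.4269 0.3173]
lr [186.  255.6] [0.4179 0.2476]
barf [174. 213.] [0.5196 0.2706]
barn [169.6 245.6] [0.4415 0.2786]
green z .09
fl [322.5 157.4] [ 0.6541 -0.0884]
fr [350.2 152.7] [ 0.6654 -0.1557]
ll [331.5 198.2] [ 0.5537 -0.1081]
lr [358.6 193.1] [ 0.5659 -0.1734]
barf [338.3 151.4] [ 0.659  -0.1215]
barn [345.1 186. ] [ 0.5766 -0.1354]
plate z .012
tl [289.  170.1] [ 0.6407 -0.0084]
bl [298.5 224.9] [ 0.4961 -0.0322]
tr [387 155] [ 0.6801 -0.2669]
br [392 214] [ 0.5237 -0.2738]
tongue end front z.09
te [306.  197.7] [ 0.555 -0.047]
```

Request:
move_arm --moves '[{"x": -4.8,"y": -3.5,"gripper": 100},{"x": -4.8,"y": -3.5},{"x": -4.8,"y": -3.5},{"x": -4.8,"y": -3.5},{"x": -4.8,"y": -3.5}]'

```text
validation failed for argument at $.mo...
```

Request:
move_arm --moves '[{"x": -4.8,"y": -3.5},{"x": -4.8,"y": -3.5},{"x": -4.8,"y": -3.5},{"x": -4.8,"y": -3.5},{"x": -4.8,"y": -3.5}]'

```text
validation failed for argument at $.mo...
```

Request:
move_arm --moves '[{"x": -4.8,"y": -3.5},{"x": -4.8,"y": -3.5},{"x": -4.8,"y": -3.5},{"roll": 10},{"roll": 10}]'

```text
validation failed for argument at $.mo...
```

Request:
move_arm --moves '[{"gripper": 100,"x": -4.8,"y": -3.5,"z": 0,"roll": 0},{"gripper": 100,"x": -4.8,"y": -3.5,"z": 0,"roll": 0},{"gripper": 100,"x": -4.8,"y": -3.5,"z": 0,"roll": 0},{"gripper": 100,"x": -4.8,"y": -3.5,"z": 0,"roll": 0},{"gripper": 100,"x": -4.8,"y": -3.5,"z": 0,"roll": 0}]'

```text
time_s: 0.72
eef_pos: [0.2512, -0.2807, 0.4044]
eef_rot: [-0.0, 0.788, -0.616, -0.0]
wrist_force: [1.7, -0.6, 0.6]
opening: 1.002
```

Request:
move_arm --moves '[{"gripper": 100,"x": -4.8,"y": -3.5,"z": 0,"roll": 0},{"gripper": 100,"x": -4.8,"y": -3.5,"z": 0,"roll": 0},{"gripper": 100,"x": -4.8,"y": -3.5,"z": 0,"roll": 0},{"gripper": 100,"x": -4.8,"y": -3.5,"z": 0,"roll": 0},{"gripper": 100,"x": -4.8,"y": -3.5,"z": 0,"roll": 0}]'

```text
time_s: 1.35
eef_pos: [0.3627, -0.0053, 0.4049]
eef_rot: [-0.0, 0.788, -0.616, 0.001]
wrist_force: [0.6, -0.1, -0.3]
opening: 0.997
```

Request:
move_arm --moves '[{"gripper": 100,"x": -4.8,"y": -3.5,"z": 0,"roll": 0},{"gripper": 100,"x": -4.8,"y": -3.5,"z": 0,"roll": 0},{"gripper": 100,"x": -4.8,"y": -3.5,"z": 0,"roll": 0},{"gripper": 100,"x": 0,"y": 0,"z": 0,"roll": 10},{"gripper": 100,"x": 0,"y": 0,"z": 0,"roll": 10}]'

```text
time_s: 1.98
eef_pos: [0.4294, 0.1589, 0.4039]
eef_rot: [-0.001, -0.668, 0.744, 0.0]
wrist_force: [-0.4, -0.9, 0.6]
opening: 0.997
```

Run:
```python
from h import *
o=obs();print(o["eef_pos"],T_tool(o)[:3,:3].round(3))
c=cam("wrist");print(c["fx"],c["T"].round(3));save(c,"w1.png")
import pickle;pickle.dump(c,open("w1.pkl","wb"))
print(np.array(c["tool_from_camera"]).round(3))
```

```text
[0.42935641 0.15892489 0.40394061] [[-0.107 -0.994 -0.002]
 [-0.994  0.107 -0.   ]
 [ 0.     0.002 -1.   ]]
325.19226210127806 [[-0.106  0.95   0.295  0.503]
 [-0.994 -0.101 -0.031  0.15 ]
 [ 0.001 -0.296  0.955  0.373]
 [ 0.     0.     0.     1.   ]]
[[ 1.    -0.001 -0.001  0.001]
 [-0.001 -0.956 -0.295 -0.074]
 [-0.     0.295 -0.956  0.031]
 [ 0.     0.     0.     1.   ]]
```

View pics/w1.png

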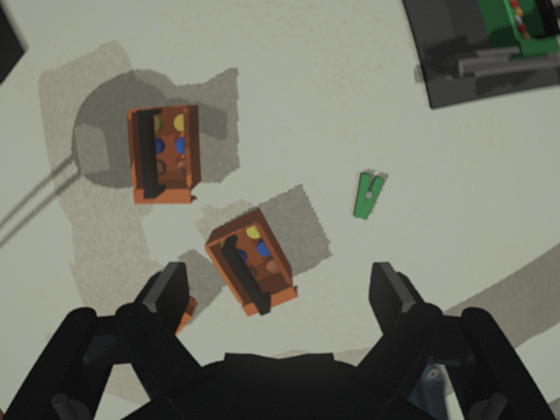

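The wrist picture shows the target tray at about (165,150), with its bar running (150,115)-(152,195) and its lip at the bottom near y=200. The near decoy is at (250,262) and the clip at (369,195).

Run:
```python
from h import *
import pickle;c=pickle.load(open("w1.pkl","rb"))
for n,u,z in [("bl",(129,108),.05),("br",(198,104),.05),("ll",(133,203),.05),("lr",(194,202),.05),("barf",(149,111),.086),("barn",(155,196),.086)]: print(n,atz(c,*u,z).round(4))
```

```text
bl [0.5275 0.3054 0.05  ]
br [0.5181 0.2293 0.05  ]
ll [0.4244 0.3211 0.05  ]
lr [0.4177 0.2493 0.05  ]
barf [0.518 0.268 0.086]
barn [0.4374 0.2766 0.086 ]
```

Request:
move_arm --moves '[{"gripper": 100,"x": -6,"y": -1.2,"z": 0,"roll": 0},{"gripper": 100,"x": -6,"y": -1.2,"z": 0,"roll": 0},{"gripper": 100,"x": 0,"y": 0,"z": 0,"roll": 0}]'

```text
time_s: 2.4
eef_pos: [0.4662, 0.2774, 0.4037]
eef_rot: [-0.0, -0.672, 0.741, 0.001]
wrist_force: [-0.1, -0.0, 0.0]
opening: 0.999
```

Run:
```python
from h import *
o=obs();print(o["eef_pos"])
c=cam("wrist");save(c,"w2.png")
import pickle;pickle.dump(c,open("w2.pkl","wb"))
# model overlay
p=proj(c,[[.4805,.2746,.086]]);print(p)
cv2.imwrite("pics/w2c.png",cv2.resize(c["img"][0:250,150:450],(800,667))[:600,:,::-1])
```

```text
[0.4661807  0.2774003  0.40373088]
[[279.36768343 175.30528734]]
```

View pics/w2c.png

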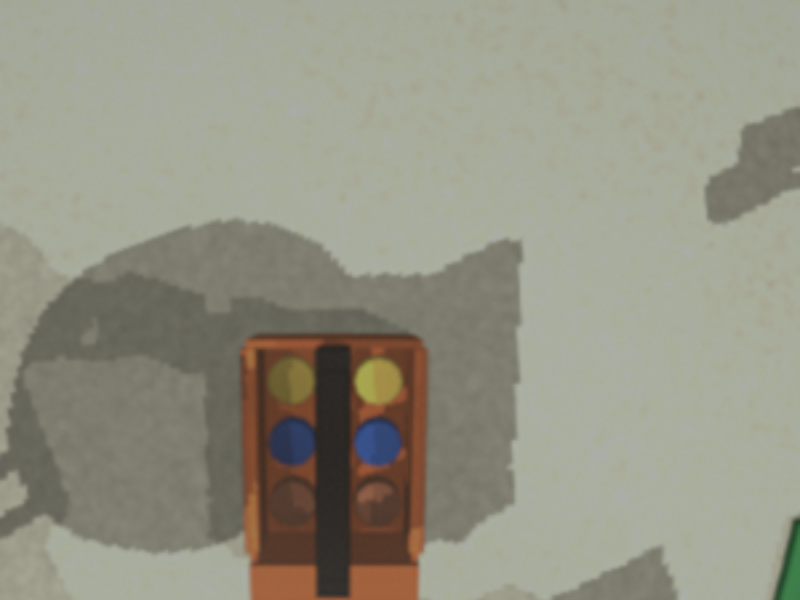

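The bar sits in the middle of the crop at column 333 of the crop (u≈275) at both ends, so it is parallel to the tool's y axis. Its far end is at row 345 of the crop (v≈129).

Run:
```python
from h import *
import pickle;c=pickle.load(open("w2.pkl","rb"))
o=obs();T=T_tool(o)
g=c["img"]
u0=270
col=g[:,275].astype(int); print([ (v,*col[v]) for v in range(122,134)],[ (v,*col[v]) for v in range(218,250,3)])
for v in(140,210): print([int(x) for x in g[v,264:288].sum(1)])
for n,u,z in [("far",(275,129),.086),("mid",(275,180),.086),("rimL",(241,180),.05),("rimR",(310,180),.05),("liptop",(275,212),.054)]:
    P=atz(c,*u,z); print(n,P.round(4),"tool",(np.linalg.inv(T)@np.r_[P,1])[:3].round(4))
```

```text
[(122, np.int64(100), np.int64(100), np.int64(89)), (123, np.int64(101), np.int64(100), np.int64(89)), (124, np.int64(98), np.int64(92), np.int64(81)), (125, np.int64(85), np.int64(62), np.int64(50)), (126, np.int64(84), np.int64(52), np.int64(37)), (127, np.int64(94), np.int64(58), np.int64(40)), (128, np.int64(92), np.int64(57), np.int64(40)), (129, np.int64(65), np.int64(46), np.int64(35)), (130, np.int64(42), np.int64(37), np.int64(32)), (131, np.int64(41), np.int64(39), np.int64(36)), (132, np.int64(43), np.int64(41), np.int64(37)), (133, np.int64(45), np.int64(42), np.int64(39))] [(218, np.int64(51), np.int64(47), np.int64(44)), (221, np.int64(50), np.int64(48), np.int64(44)), (224, np.int64(141), np.int64(86), np.int64(56)), (227, np.int64(168), np.int64(165), np.int64(149)), (230, np.int64(170), np.int64(173), np.int64(157)), (233, np.int64(168), np.int64(172), np.int64(159)), (236, np.int64(169), np.int64(172), np.int64(160)), (239, np.int64(169), np.int64(173), np.int64(160)), (242, np.int64(169), np.int64(173), np.int64(159)), (245, np.int64(170), np.int64(174), np.int64(157)), (248, np.int64(170), np.int64(173), np.int64(156))]
[310, 314, 299, 239, 158, 120, 121, 122, 118, 118, 125, 122, 123, 121, 118, 116, 120, 148, 199, 277, 384, 415, 411, 410]
[179, 182, 187, 176, 158, 138, 140, 138, 147, 141, 139, 140, 142, 142, 145, 136, 134, 156, 176, 181, 179, 181, 179, 177]
far [0.5223 0.2744 0.086 ] tool [-0.0045 -0.0569  0.3176]
mid [0.4766 0.2789 0.086 ] tool [-0.0044 -0.011   0.3177]
rimL [0.4721 0.3146 0.05  ] tool [-0.0396 -0.003   0.3537]
rimR [0.4653 0.2446 0.05  ] tool [ 0.0308 -0.0032  0.3537]
liptop [0.4359 0.2833 0.054 ] tool [-0.0048  0.0299  0.3498]
```

Request:
move_arm --moves '[{"gripper": 100,"x": -0.45,"y": -1.3,"z": 4,"roll": 0},{"gripper": 90,"x": 0,"y": 0,"z": 5,"roll": 0},{"gripper": 70,"x": 0,"y": 0,"z": 4,"roll": 0},{"gripper": 60,"x": 0,"y": 0,"z": 2.5,"roll": 0},{"gripper": 60,"x": 0,"y": 0,"z": 1.4,"roll": 0}]'

```text
time_s: 3.08
eef_pos: [0.4788, 0.2764, 0.2344]
eef_rot: [-0.001, -0.669, 0.743, 0.0]
wrist_force: [0.6, 0.3, -0.4]
opening: 0.598
```

Request:
move_arm --moves '[{"gripper": 60,"x": 0,"y": 0,"z": 0,"roll": 0},{"gripper": 40,"x": 0,"y": 0,"z": 0,"roll": 0},{"gripper": 0,"x": 0,"y": 0,"z": 0,"roll": 0},{"gripper": 0,"x": 0,"y": 0,"z": 0,"roll": 0},{"gripper": 0,"x": 0,"y": 0,"z": 0,"roll": 0}]'

```text
time_s: 3.7
eef_pos: [0.4798, 0.2781, 0.2367]
eef_rot: [0.001, -0.669, 0.743, -0.0]
wrist_force: [-0.2, 1.5, 5.4]
opening: 0.13
```

Request:
move_arm --moves '[{"gripper": 0,"x": 0,"y": 0,"z": 0,"roll": 0},{"gripper": 0,"x": 0,"y": 0,"z": 0,"roll": 0},{"gripper": 0,"x": 0,"y": 0,"z": -1,"roll": 0},{"gripper": 0,"x": 0,"y": 0,"z": -2,"roll": 0},{"gripper": 0,"x": 0,"y": 0,"z": 0,"roll": 0}]'

```text
time_s: 4.32
eef_pos: [0.4797, 0.2779, 0.2669]
eef_rot: [0.001, -0.669, 0.743, -0.001]
wrist_force: [0.3, -0.1, -2.4]
opening: 0.123
```

Request:
move_arm --moves '[{"gripper": 0,"x": 0,"y": 0,"z": -4,"roll": 0},{"gripper": 0,"x": 0,"y": 0,"z": -4,"roll": -8},{"gripper": 0,"x": 0,"y": 0,"z": -4,"roll": -8},{"gripper": 0,"x": 4,"y": 1,"z": 0,"roll": 0},{"gripper": 0,"x": 5,"y": 1,"z": 0,"roll": 0}]'

```text
time_s: 4.95
eef_pos: [0.4747, 0.1852, 0.3852]
eef_rot: [0.0, 0.767, -0.642, -0.0]
wrist_force: [0.7, -0.6, -2.9]
opening: 0.126
```

Request:
move_arm --moves '[{"gripper": 0,"x": 5,"y": 1,"z": 0,"roll": 0},{"gripper": 0,"x": 5,"y": 1,"z": 0,"roll": 0},{"gripper": 0,"x": 5,"y": 1,"z": 0,"roll": 0},{"gripper": 0,"x": 5,"y": 1,"z": 0,"roll": 0},{"gripper": 0,"x": 0,"y": 0,"z": 0,"roll": 0}]'

```text
time_s: 5.58
eef_pos: [0.4704, -0.0212, 0.3848]
eef_rot: [0.001, 0.765, -0.645, -0.0]
wrist_force: [-0.1, 0.0, -2.9]
opening: 0.126
```

Run:
```python
from h import *
import pickle
o=obs();print(o["eef_pos"],T_tool(o)[:3,:3].round(3),o["wrist_force"])
c=cam("wrist");save(c,"w3.png");pickle.dump(c,open("w3.pkl","wb"))
s=cam("side");save(s,"s3.png")
cv2.imwrite("pics/w3c.png",cv2.resize(np.clip(c["img"][0:420].astype(float)*1.5,0,255).astype(np.uint8),(800,600))[:,:,::-1])
```

```text
[ 0.47037365 -0.02118734  0.38482094] [[ 0.169 -0.986 -0.001]
 [-0.986 -0.169 -0.001]
 [ 0.     0.001 -1.   ]] [-0.08594332  0.00864896 -2.9036425 ]
```

View pics/w3c.png

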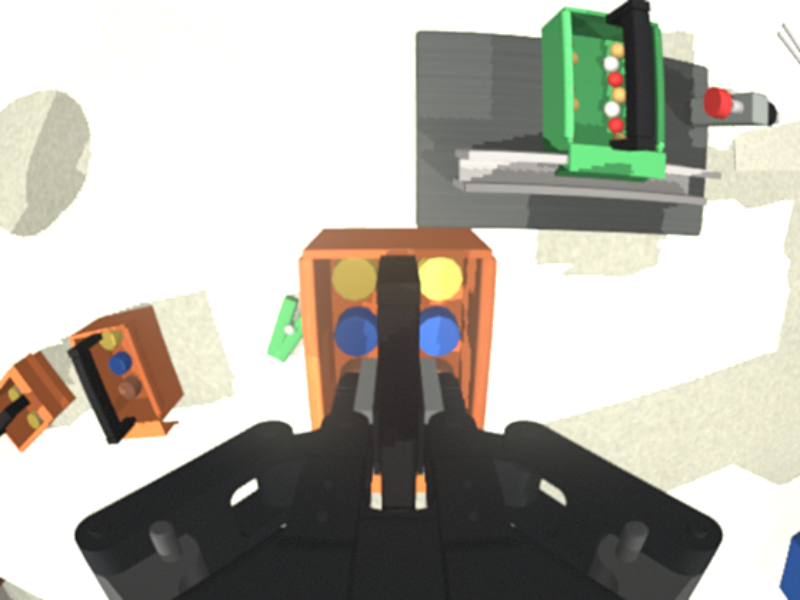

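The held tray is centred and straight in the jaws. The hook runs from (460,155) to (720,177), and the panel edge behind it from (455,186) to (705,200). I'll zoom in on the stand.

Run:
```python
import cv2,numpy as np
a=cv2.imread("pics/w3.png")[90:145,300:510]
cv2.imwrite("pics/z3.png",np.clip(cv2.resize(a,None,fx=3.8,fy=7.6,interpolation=cv2.INTER_CUBIC).astype(float)*1.2,0,255).astype(np.uint8))
```

```text
(no output)
```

View pics/z3.png

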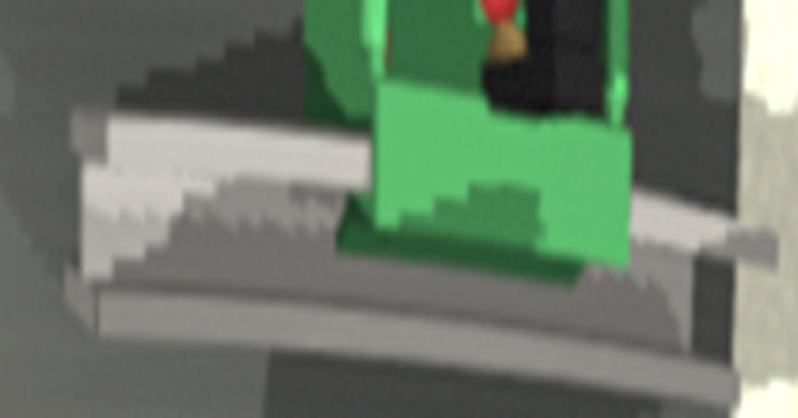

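The zoom shows the tongue's top front edge from (105,112) to (778,230). The panel edge runs (100,288)-(738,370). The green lip spans (378,80)-(630,128) at its front and (375,225)-(630,265) at its rear.

Run:
```python
from h import *
import pickle;c=pickle.load(open("w3.pkl","rb"))
Z=lambda X,Y:(300+(X+.5)/3.8-.5,90+(Y+.5)/7.6-.5)
F=lambda X,Y:((X+.5)*.7-.5,(Y+.5)*.7-.5)
q={}
for n,uv,z in [("A",Z(105,112),.09),("B",Z(778,232),.09),("C",Z(100,288),.076),("D",Z(738,370),.076),
 ("ll",Z(375,225),.093),("lr",Z(630,265),.093),("fl",Z(378,80),.093),("fr",Z(630,128),.093),
 ("barn",F(630,143),.12),("barf",F(636,3),.125),("pl",F(417,32),.012),("pn",F(417,226),.012),("pr",F(700,235),.012),
 ("padTopNear",F(712,115),.086),("pad",F(718,103),.086)]:
    q[n]=atz(c,*uv,z);print(n,q[n][:2].round(4))
AB=q["A"]-q["B"];L=np.hypot(*AB[:2]);psi=np.arctan2(-AB[0],AB[1]);print(L,np.degrees(psi))
for a,b in[("C","D"),("ll","lr"),("fl","fr"),("pn","pr")]:
    d=q[a]-q[b];print(a,b,np.hypot(*d[:2]),np.degrees(np.arctan2(-d[0],d[1])))
ps=psi
Rm=np.array([[np.cos(ps),-np.sin(ps)],[np.sin(ps),np.cos(ps)]])
o=(q["A"]+q["B"])[:2]/2-Rm@[.0025,0]
print("stand",o,ps)
for n in q: print(n,(Rm.T@(q[n][:2]-o)*1000).round(1))
```

```text
A [ 0.5541 -0.0469]
B [ 0.5844 -0.2205]
C [ 0.5348 -0.0516]
D [ 0.565  -0.2228]
ll [ 0.5552 -0.1078]
lr [ 0.5673 -0.1738]
fl [ 0.571  -0.1051]
fr [ 0.5831 -0.1699]
barn [ 0.5775 -0.1297]
barf [ 0.6561 -0.1185]
pl [ 0.6375 -0.0066]
pn [ 0.4942 -0.0318]
pr [ 0.5372 -0.2756]
padTopNear [ 0.6204 -0.2073]
pad [ 0.6304 -0.211 ]
0.17623133177621045 9.898801775296409
C D 0.17389276465674872 9.985598368972624
ll lr 0.06710895751067432 10.411816610520516
fl fr 0.06590935820576173 10.539651256318386
pn pr 0.24757113076827017 10.009378977411686
stand [ 0.56676096 -0.1341586 ] 0.17276668298118222
A [ 2.5 88.1]
B [  2.5 -88.1]
C [-17.3  86.9]
D [-17. -87.]
ll [-6.9 28. ]
lr [ -6.3 -39.1]
fl [ 9.2 27.8]
fr [  9.9 -38.1]
barn [11.4  2.5]
barf [90.7  0. ]
pl [ 91.6 113.5]
pn [-53.9 113.4]
pr [ -53.4 -134.2]
padTopNear [ 40.3 -81.2]
pad [ 49.5 -86.6]
```

Checks: tongue length is 176.2 mm against 176, the panel lies at −17.1 mm against −17, and the top camera agrees within 1 mm. The stand is at (0.567, −0.134), yaw 9.9°, with the green tray at y≈−5. Next I'll find the tray's offset in the gripper.

Run:
```python
from h import *
import pickle;c=pickle.load(open("w3.pkl","rb"))
o=obs();T=T_tool(o);Ti=np.linalg.inv(T);zt=o["eef_pos"][2]
g=c["img"].astype(int)
for u in (240,250,312,330): print(u,[(v,*map(int,g[v,u])) for v in range(155,186)])
for v in (200,230): print(v,[(u,*map(int,g[v,u])) for u in list(range(206,216))+list(range(338,352))])
F=lambda X,Y:((X+.5)*.7-.5,(Y+.5)*.7-.5)
for n,uv,d in[("botL",F(325,229),.2367),("botR",F(473,229),.2367),("rimL",F(300,257),.1867),("rimR",F(495,257),.1867),("bar",F(399,257),.1507),("barbot",F(399,257),.1667)]:
    print(n,(Ti@np.r_[atz(c,*uv,zt-d),1])[:3].round(4))
```

```text
240 [(155, 195, 194, 172), (156, 195, 193, 171), (157, 199, 198, 175), (158, 200, 197, 175), (159, 179, 171, 150), (160, 124, 102, 85), (161, 107, 71, 52), (162, 110, 76, 57), (163, 111, 77, 59), (164, 111, 77, 58), (165, 110, 76, 57), (166, 110, 76, 57), (167, 110, 75, 57), (168, 110, 75, 56), (169, 110, 75, 56), (170, 109, 74, 55), (171, 109, 74, 54), (172, 108, 74, 55), (173, 112, 76, 57), (174, 138, 87, 60), (175, 177, 104, 68), (176, 195, 113, 73), (177, 197, 113, 73), (178, 197, 113, 72), (179, 194, 112, 71), (180, 172, 109, 68), (181, 143, 112, 65), (182, 139, 121, 68), (183, 142, 126, 69), (184, 144, 126, 70), (185, 142, 124, 68)]
250 [(155, 205, 202, 180), (156, 205, 202, 180), (157, 204, 201, 179), (158, 194, 189, 167), (159, 161, 148, 127), (160, 118, 91, 73), (161, 107, 72, 53), (162, 109, 74, 56), (163, 109, 74, 54), (164, 110, 75, 56), (165, 109, 74, 55), (166, 109, 74, 55), (167, 109, 74, 55), (168, 109, 73, 54), (169, 108, 73, 54), (170, 107, 72, 53), (171, 108, 73, 54), (172, 106, 71, 52), (173, 110, 72, 52), (174, 142, 86, 59), (175, 180, 104, 67), (176, 196, 112, 7
[... 1954 characters left out ...]
06)]
230 [(206, 95, 138, 97), (207, 81, 137, 86), (208, 84, 149, 92), (209, 87, 161, 99), (210, 95, 160, 98), (211, 140, 139, 85), (212, 191, 120, 77), (213, 202, 115, 75), (214, 200, 116, 75), (215, 201, 123, 77), (338, 168, 100, 67), (339, 168, 100, 67), (340, 166, 100, 67), (341, 164, 99, 67), (342, 162, 96, 65), (343, 161, 92, 60), (344, 172, 132, 110), (345, 208, 210, 190), (346, 219, 224, 206), (347, 217, 221, 204), (348, 216, 219, 204), (349, 216, 219, 206), (350, 216, 220, 210), (351, 216, 220, 211)]
botL [-0.0295 -0.0412  0.2367]
botR [ 0.0372 -0.0411  0.2366]
rimL [-0.0308 -0.0393  0.1867]
rimR [ 0.0371 -0.0392  0.1866]
bar [ 0.0035 -0.047   0.1506]
barbot [ 0.0036 -0.0434  0.1666]
```

The wrist camera shows a side bias of about 3 mm against the gripped bar, so I'll centre the slot by touch. The plan is to hover in front of the tongue with the tray wall overlapping it while the flange is still above, nudge back until contact, back off 2 mm, then lower.

Request:
move_arm --moves '[{"gripper": 0,"x": 1.6,"y": -4.4,"z": 0,"roll": -0.2},{"gripper": 0,"x": 1.6,"y": -4.4,"z": 0,"roll": 0},{"gripper": 0,"x": 1.55,"y": -4.4,"z": 0,"roll": 0},{"gripper": 0,"x": 0,"y": 0,"z": 3.7,"roll": 0},{"gripper": 0,"x": 0,"y": 0,"z": 0,"roll": 0}]'

```text
time_s: 6.3
eef_pos: [0.6078, -0.0396, 0.3443]
eef_rot: [0.002, 0.768, -0.64, -0.004]
wrist_force: [-0.5, 0.4, -3.6]
opening: 0.124
```

Run:
```python
from h import *
import pickle
o=obs();print(o["eef_pos"],T_tool(o)[:3,:3].round(3),o["wrist_force"])
c=cam("wrist");save(c,"w4.png");s=cam("side")
pickle.dump((c,s),open("w4.pkl","wb"))
a=cv2.resize(c["img"][0:300,150:450],(400,400)); b=cv2.resize(s["img"][90:190,230:330],(400,400),interpolation=cv2.INTER_CUBIC)
cv2.imwrite("pics/c4.png",np.clip(np.hstack([a,b])*1.4,0,255).astype(np.uint8)[:,:,::-1])
```

```text
[ 0.60779596 -0.03960193  0.34426728] [[ 0.18  -0.984 -0.009]
 [-0.984 -0.18   0.003]
 [-0.004  0.008 -1.   ]] [-0.54856014  0.42798395 -3.58899785]
```

View pics/c4.png

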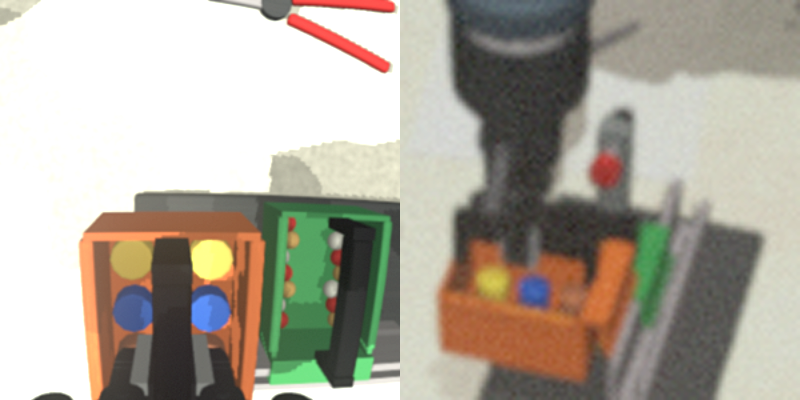

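The orange tray hovers level in front of the hook, with clear space to the green tray (left rim at about (270,210) in the crop) and to the tongue. Now I'll lower it to the touch height.

Request:
move_arm --moves '[{"gripper": 0,"x": 0.4,"y": 0,"z": 1.6,"roll": 0},{"gripper": 0,"x": 0,"y": 0,"z": 1.5,"roll": 0},{"gripper": 0,"x": 0,"y": 0,"z": 0,"roll": 0},{"gripper": 0,"x": 0,"y": 0,"z": 0,"roll": 0}]'

```text
time_s: 6.9
eef_pos: [0.6098, -0.0457, 0.3178]
eef_rot: [-0.0, 0.767, -0.641, 0.0]
wrist_force: [0.4, 0.1, -2.3]
opening: 0.128
```

Request:
move_arm --moves '[{"gripper": 0,"x": 0,"y": 0.2,"z": 0,"roll": 0},{"gripper": 0,"x": 0,"y": 0.2,"z": 0,"roll": 0},{"gripper": 0,"x": 0,"y": 0,"z": 0,"roll": 0}]'

```text
time_s: 7.28
eef_pos: [0.6057, -0.0464, 0.318]
eef_rot: [-0.0, 0.767, -0.641, 0.0]
wrist_force: [0.1, -0.5, -2.5]
opening: 0.125
```

Request:
move_arm --moves '[{"gripper": 0,"x": 0,"y": 0.2,"z": 0.4,"roll": 0},{"gripper": 0,"x": 0,"y": 0.1,"z": 0,"roll": 0},{"gripper": 0,"x": 0,"y": 0,"z": 0,"roll": 0}]'

```text
time_s: 7.65
eef_pos: [0.6028, -0.0469, 0.3135]
eef_rot: [0.0, 0.767, -0.641, -0.0]
wrist_force: [-0.2, 1.0, -2.5]
opening: 0.128
```

Request:
move_arm --moves '[{"gripper": 0,"x": 0,"y": 0.1,"z": 0,"roll": 0},{"gripper": 0,"x": 0,"y": 0,"z": 0,"roll": 0}]'

```text
time_s: 7.9
eef_pos: [0.6019, -0.0471, 0.3137]
eef_rot: [-0.0, 0.767, -0.641, 0.0]
wrist_force: [0.3, 0.1, -3.1]
opening: 0.126
```

Request:
move_arm --moves '[{"gripper": 0,"x": 0,"y": 0.1,"z": 0,"roll": 0},{"gripper": 0,"x": 0,"y": 0,"z": 0,"roll": 0}]'

```text
time_s: 8.15
eef_pos: [0.601, -0.0473, 0.3139]
eef_rot: [-0.0, 0.767, -0.641, 0.0]
wrist_force: [1.3, 0.5, -3.5]
opening: 0.127
```

Request:
move_arm --moves '[{"gripper": 0,"x": 0,"y": 0.1,"z": 0,"roll": 0},{"gripper": 0,"x": 0,"y": 0,"z": 0,"roll": 0}]'

```text
time_s: 8.4
eef_pos: [0.6003, -0.0474, 0.3141]
eef_rot: [-0.001, 0.767, -0.641, 0.001]
wrist_force: [2.7, 0.6, -3.5]
opening: 0.126
```

Request:
move_arm --moves '[{"gripper": 0,"x": 0,"y": 0.1,"z": 0,"roll": 0},{"gripper": 0,"x": 0,"y": 0,"z": 0,"roll": 0}]'

```text
time_s: 8.65
eef_pos: [0.5997, -0.0475, 0.3144]
eef_rot: [-0.001, 0.767, -0.641, 0.001]
wrist_force: [5.0, 1.5, -2.2]
opening: 0.124
```

Contact found at about TCP x=0.6015 (force ramps 1.3, 2.7, 5.0 N). Backing off about 2 mm and lowering in guarded steps.

Request:
move_arm --moves '[{"gripper": 0,"x": 0,"y": -0.45,"z": 0,"roll": 0},{"gripper": 0,"x": 0,"y": 0,"z": 0.6,"roll": 0},{"gripper": 0,"x": 0,"y": 0,"z": 0.5,"roll": 0},{"gripper": 0,"x": 0,"y": 0,"z": 0,"roll": 0}]'

```text
time_s: 9.15
eef_pos: [0.6028, -0.0468, 0.3015]
eef_rot: [0.001, 0.767, -0.641, -0.001]
wrist_force: [0.2, -0.3, -2.7]
opening: 0.127
```

Request:
move_arm --moves '[{"gripper": 0,"x": 0,"y": 0,"z": 0.4,"roll": 0},{"gripper": 0,"x": 0,"y": 0,"z": 0.3,"roll": 0},{"gripper": 0,"x": 0,"y": 0,"z": 0,"roll": 0}]'

```text
time_s: 9.52
eef_pos: [0.6032, -0.0468, 0.2953]
eef_rot: [0.0, 0.767, -0.641, -0.0]
wrist_force: [-0.0, 0.9, -3.2]
opening: 0.12
```

Request:
move_arm --moves '[{"gripper": 0,"x": 0,"y": 0,"z": 0.4,"roll": 0},{"gripper": 0,"x": 0,"y": 0,"z": 0.3,"roll": 0},{"gripper": 0,"x": 0,"y": 0,"z": 0,"roll": 0}]'

```text
time_s: 9.9
eef_pos: [0.6032, -0.0467, 0.2883]
eef_rot: [0.0, 0.767, -0.641, -0.0]
wrist_force: [-0.8, -0.3, -2.7]
opening: 0.13
```

Request:
move_arm --moves '[{"gripper": 0,"x": 0,"y": 0,"z": 0.4,"roll": 0},{"gripper": 0,"x": 0,"y": 0,"z": 0.3,"roll": 0},{"gripper": 0,"x": 0,"y": 0,"z": 0,"roll": 0}]'

```text
time_s: 10.28
eef_pos: [0.6032, -0.0468, 0.2812]
eef_rot: [0.0, 0.767, -0.641, -0.0]
wrist_force: [0.5, 0.2, -2.4]
opening: 0.125
```

Request:
move_arm --moves '[{"gripper": 0,"x": 0,"y": 0,"z": 0.3,"roll": 0},{"gripper": 0,"x": 0,"y": 0,"z": 0,"roll": 0}]'

```text
time_s: 10.52
eef_pos: [0.6033, -0.0468, 0.2784]
eef_rot: [0.0, 0.767, -0.641, -0.0]
wrist_force: [-1.0, 0.9, -3.8]
opening: 0.122
```

Request:
move_arm --moves '[{"gripper": 0,"x": 0,"y": 0,"z": 0.15,"roll": 0},{"gripper": 0,"x": 0,"y": 0,"z": 0,"roll": 0}]'

```text
time_s: 10.78
eef_pos: [0.6033, -0.0468, 0.2771]
eef_rot: [0.0, 0.767, -0.641, -0.0]
wrist_force: [0.3, 0.8, -2.3]
opening: 0.123
```

Request:
move_arm --moves '[{"gripper": 0,"x": 0,"y": 0,"z": 0.1,"roll": 0},{"gripper": 0,"x": 0,"y": 0,"z": 0,"roll": 0}]'

```text
time_s: 11.02
eef_pos: [0.6035, -0.0468, 0.2766]
eef_rot: [-0.0, 0.767, -0.641, 0.0]
wrist_force: [-0.6, -0.1, 0.3]
opening: 0.127
```

Request:
move_arm --moves '[{"gripper": 0,"x": 0,"y": 0,"z": 0.1,"roll": 0},{"gripper": 0,"x": 0,"y": 0,"z": 0,"roll": 0}]'

```text
time_s: 11.28
eef_pos: [0.6037, -0.0468, 0.2763]
eef_rot: [-0.0, 0.767, -0.641, 0.001]
wrist_force: [-0.5, 2.1, 5.4]
opening: 0.125
```

Seated (vertical force went from −2.7 to +5 N at underside ≈40 mm). I'll lighten the load and slide toward the stop.

Request:
move_arm --moves '[{"gripper": 0,"x": 0,"y": 0,"z": -0.12,"roll": 0},{"gripper": 0,"x": 0.2,"y": 0,"z": 0,"roll": 0},{"gripper": 0,"x": 0.3,"y": 0,"z": 0,"roll": 0},{"gripper": 0,"x": 0.3,"y": 0,"z": 0,"roll": 0}]'

```text
time_s: 11.78
eef_pos: [0.6049, -0.0549, 0.2765]
eef_rot: [-0.0, 0.767, -0.641, 0.0]
wrist_force: [1.2, 2.2, 2.4]
opening: 0.126
```

Request:
move_arm --moves '[{"gripper": 0,"x": 0.2,"y": 0,"z": 0,"roll": 0},{"gripper": 0,"x": 0.2,"y": 0,"z": 0,"roll": 0}]'

```text
time_s: 12.02
eef_pos: [0.6056, -0.0588, 0.2765]
eef_rot: [-0.0, 0.767, -0.641, 0.0]
wrist_force: [-0.0, 2.0, 2.5]
opening: 0.126
```

Request:
move_arm --moves '[{"gripper": 0,"x": 0.2,"y": 0,"z": 0,"roll": 0},{"gripper": 0,"x": 0.2,"y": 0,"z": 0,"roll": 0}]'

```text
time_s: 12.28
eef_pos: [0.6063, -0.0623, 0.2765]
eef_rot: [-0.0, 0.767, -0.641, -0.0]
wrist_force: [0.9, 4.2, 4.4]
opening: 0.129
```

Request:
move_arm --moves '[{"gripper": 0,"x": 0.2,"y": 0,"z": 0,"roll": 0},{"gripper": 0,"x": 0.2,"y": 0,"z": 0,"roll": 0}]'

```text
time_s: 12.52
eef_pos: [0.607, -0.0663, 0.2765]
eef_rot: [-0.0, 0.767, -0.641, -0.0]
wrist_force: [0.9, 4.7, 4.1]
opening: 0.122
```

Request:
move_arm --moves '[{"gripper": 0,"x": 0.2,"y": 0,"z": -0.05,"roll": 0},{"gripper": 0,"x": 0.2,"y": 0,"z": 0,"roll": 0},{"gripper": 0,"x": 0.2,"y": 0,"z": 0,"roll": 0},{"gripper": 0,"x": 0.2,"y": 0,"z": 0,"roll": 0}]'

```text
time_s: 13.02
eef_pos: [0.6083, -0.0745, 0.2767]
eef_rot: [0.0, 0.767, -0.641, -0.0]
wrist_force: [0.7, 3.9, 2.2]
opening: 0.122
```

Request:
move_arm --moves '[{"gripper": 0,"x": 0.15,"y": 0,"z": 0,"roll": 0},{"gripper": 0,"x": 0.15,"y": 0,"z": 0,"roll": 0}]'

```text
time_s: 13.28
eef_pos: [0.6088, -0.0775, 0.2767]
eef_rot: [0.0, 0.767, -0.641, -0.0]
wrist_force: [0.7, 3.2, 1.0]
opening: 0.125
```

Run:
```python
from h import *
o=obs();print(o["eef_pos"],o["wrist_force"])
c=cam("wrist");t=cam("top")
a=cv2.resize(c["img"][0:240,200:500],(500,400)); b=cv2.resize(t["img"][135:225,283:403],(533,400),interpolation=cv2.INTER_CUBIC)[:,233:]
cv2.imwrite("pics/c5.png",np.clip(np.hstack([a,b])*1.4,0,255).astype(np.uint8)[:,:,::-1])
```

```text
[ 0.60880333 -0.07746564  0.2767352 ] [0.71353571 3.20868937 0.98442644]
```

View pics/c5.png

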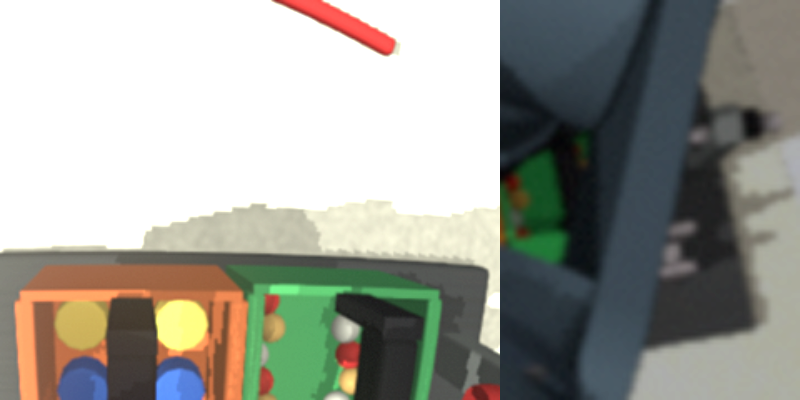

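The orange and green trays touch side by side (rims meet at (245,290)). The red pad at (470,390) is still about 10 mm from the green rim (437). Continuing in small steps.

Request:
move_arm --moves '[{"gripper": 0,"x": 0.15,"y": 0,"z": 0,"roll": 0},{"gripper": 0,"x": 0.15,"y": 0,"z": 0,"roll": 0}]'

```text
time_s: 13.62
eef_pos: [0.6093, -0.0803, 0.2767]
eef_rot: [0.0, 0.767, -0.641, -0.0]
wrist_force: [0.1, 3.2, 0.3]
opening: 0.128
```

Request:
move_arm --moves '[{"gripper": 0,"x": 0.1,"y": 0,"z": 0,"roll": 0},{"gripper": 0,"x": 0.1,"y": 0,"z": 0,"roll": 0}]'

```text
time_s: 13.88
eef_pos: [0.6096, -0.0823, 0.2767]
eef_rot: [0.0, 0.767, -0.641, -0.0]
wrist_force: [-0.0, 3.3, -0.3]
opening: 0.126
```

Request:
move_arm --moves '[{"gripper": 0,"x": 0.1,"y": 0,"z": 0,"roll": 0},{"gripper": 0,"x": 0.1,"y": 0,"z": 0,"roll": 0}]'

```text
time_s: 14.12
eef_pos: [0.61, -0.0843, 0.2767]
eef_rot: [0.0, 0.767, -0.641, -0.0]
wrist_force: [-1.3, 3.5, -0.9]
opening: 0.127
```

Request:
move_arm --moves '[{"gripper": 0,"x": 0.1,"y": 0,"z": 0,"roll": 0},{"gripper": 0,"x": 0.05,"y": 0,"z": 0,"roll": 0}]'

```text
time_s: 14.38
eef_pos: [0.6103, -0.0858, 0.2768]
eef_rot: [0.0, 0.767, -0.641, -0.0]
wrist_force: [-0.6, 4.1, -0.6]
opening: 0.126
```

Request:
move_arm --moves '[{"gripper": 0,"x": 0.1,"y": 0,"z": 0,"roll": 0},{"gripper": 0,"x": 0.05,"y": 0,"z": 0,"roll": 0}]'

```text
time_s: 14.62
eef_pos: [0.6105, -0.0872, 0.2768]
eef_rot: [0.0, 0.767, -0.641, -0.0]
wrist_force: [-0.8, 2.8, -0.7]
opening: 0.125
```

Request:
move_arm --moves '[{"gripper": 0,"x": 0.1,"y": 0,"z": 0,"roll": 0},{"gripper": 0,"x": 0.05,"y": 0,"z": 0,"roll": 0}]'

```text
time_s: 14.88
eef_pos: [0.6108, -0.0887, 0.2768]
eef_rot: [0.0, 0.767, -0.641, -0.0]
wrist_force: [-1.0, 2.9, -1.7]
opening: 0.128
```

Request:
move_arm --moves '[{"gripper": 0,"x": 0.1,"y": 0,"z": 0,"roll": 0},{"gripper": 0,"x": 0.05,"y": 0,"z": 0,"roll": 0}]'

```text
time_s: 15.12
eef_pos: [0.6111, -0.0902, 0.2768]
eef_rot: [0.0, 0.767, -0.641, -0.0]
wrist_force: [-2.3, 3.3, -1.1]
opening: 0.124
```

Request:
move_arm --moves '[{"gripper": 0,"x": 0.1,"y": 0.05,"z": 0,"roll": 0},{"gripper": 0,"x": 0.05,"y": 0,"z": 0,"roll": 0}]'

```text
time_s: 15.38
eef_pos: [0.6111, -0.0918, 0.2769]
eef_rot: [-0.0, 0.767, -0.641, 0.0]
wrist_force: [0.2, 2.4, -2.5]
opening: 0.126
```

Request:
move_arm --moves '[{"gripper": 0,"x": 0.1,"y": 0,"z": 0,"roll": 0},{"gripper": 0,"x": 0.05,"y": 0,"z": 0,"roll": 0}]'

```text
time_s: 15.62
eef_pos: [0.6113, -0.0932, 0.2769]
eef_rot: [-0.0, 0.767, -0.641, 0.0]
wrist_force: [0.3, 2.2, -1.7]
opening: 0.122
```

Request:
move_arm --moves '[{"gripper": 0,"x": 0.1,"y": 0,"z": 0,"roll": 0},{"gripper": 0,"x": 0.05,"y": 0,"z": 0,"roll": 0}]'

```text
time_s: 15.88
eef_pos: [0.6115, -0.0947, 0.277]
eef_rot: [-0.0, 0.767, -0.641, 0.0]
wrist_force: [-0.4, 2.9, -2.5]
opening: 0.124
```

Request:
move_arm --moves '[{"gripper": 0,"x": 0.1,"y": 0,"z": 0,"roll": 0},{"gripper": 0,"x": 0.05,"y": 0,"z": 0,"roll": 0}]'

```text
time_s: 16.12
eef_pos: [0.6118, -0.0962, 0.2769]
eef_rot: [-0.0, 0.767, -0.641, 0.0]
wrist_force: [0.7, 3.3, -2.6]
opening: 0.125
```

Request:
move_arm --moves '[{"gripper": 0,"x": 0.1,"y": 0,"z": 0,"roll": 0},{"gripper": 0,"x": 0.05,"y": 0,"z": 0,"roll": 0}]'

```text
time_s: 16.38
eef_pos: [0.612, -0.0976, 0.2769]
eef_rot: [-0.0, 0.767, -0.641, 0.0]
wrist_force: [-0.4, 3.6, -2.0]
opening: 0.126
```

Request:
move_arm --moves '[{"gripper": 0,"x": 0.1,"y": 0,"z": 0,"roll": 0},{"gripper": 0,"x": 0.05,"y": 0,"z": 0,"roll": 0}]'

```text
time_s: 16.62
eef_pos: [0.6123, -0.0991, 0.2769]
eef_rot: [-0.0, 0.767, -0.641, 0.0]
wrist_force: [0.6, 3.7, -1.5]
opening: 0.124
```

Request:
move_arm --moves '[{"gripper": 0,"x": 0.1,"y": 0,"z": 0,"roll": 0},{"gripper": 0,"x": 0.05,"y": 0,"z": 0,"roll": 0}]'

```text
time_s: 16.88
eef_pos: [0.6126, -0.1006, 0.2769]
eef_rot: [-0.0, 0.767, -0.641, 0.0]
wrist_force: [1.1, 3.2, -1.1]
opening: 0.125
```

Request:
move_arm --moves '[{"gripper": 0,"x": 0.1,"y": 0,"z": 0,"roll": 0},{"gripper": 0,"x": 0.05,"y": 0,"z": 0,"roll": 0}]'

```text
time_s: 17.12
eef_pos: [0.6129, -0.102, 0.277]
eef_rot: [-0.0, 0.767, -0.641, -0.0]
wrist_force: [0.7, 2.5, -0.6]
opening: 0.129
```

Request:
move_arm --moves '[{"gripper": 0,"x": 0.1,"y": 0,"z": 0,"roll": 0},{"gripper": 0,"x": 0.05,"y": 0,"z": 0,"roll": 0}]'

```text
time_s: 17.38
eef_pos: [0.6131, -0.1029, 0.2769]
eef_rot: [-0.0, 0.767, -0.641, -0.001]
wrist_force: [0.4, 6.8, 0.9]
opening: 0.126
```

The force rises and the travel lags, so this is the stop. One small push, then hold.

Request:
move_arm --moves '[{"gripper": 0,"x": 0.07,"y": 0,"z": 0,"roll": 0},{"gripper": 0,"x": 0,"y": 0,"z": 0,"roll": 0},{"gripper": 0,"x": 0,"y": 0,"z": 0,"roll": 0}]'

```text
time_s: 17.75
eef_pos: [0.6132, -0.1033, 0.277]
eef_rot: [-0.001, 0.767, -0.641, -0.001]
wrist_force: [0.1, 7.6, 1.5]
opening: 0.126
```

Request:
move_arm --moves '[{"gripper": 0,"x": 0.04,"y": 0,"z": 0,"roll": 0},{"gripper": 0,"x": 0,"y": 0,"z": 0,"roll": 0},{"gripper": 0,"x": 0,"y": 0,"z": 0,"roll": 0}]'

```text
time_s: 18.12
eef_pos: [0.6132, -0.1035, 0.277]
eef_rot: [-0.001, 0.767, -0.641, -0.001]
wrist_force: [-0.6, 8.4, 0.8]
opening: 0.129
```

Request:
move_arm --moves '[{"gripper": 0,"x": -0.08,"y": 0,"z": 0,"roll": 0},{"gripper": 0,"x": -0.04,"y": 0,"z": 0,"roll": 0},{"gripper": 0,"x": 0,"y": 0,"z": 0,"roll": 0}]'

```text
time_s: 18.5
eef_pos: [0.6131, -0.1031, 0.277]
eef_rot: [-0.0, 0.767, -0.641, -0.0]
wrist_force: [-0.4, 5.7, -0.5]
opening: 0.128
```

Request:
move_arm --moves '[{"gripper": 18,"x": 0,"y": 0,"z": 0,"roll": 0},{"gripper": 26,"x": 0,"y": 0,"z": 0,"roll": 0},{"gripper": 40,"x": 0,"y": 0,"z": 0,"roll": 0},{"gripper": 40,"x": 0,"y": 0,"z": 0,"roll": 0},{"gripper": 40,"x": 0,"y": 0,"z": 0,"roll": 0}]'

```text
time_s: 19.12
eef_pos: [0.6131, -0.1035, 0.2769]
eef_rot: [0.0, 0.767, -0.641, 0.0]
wrist_force: [-0.7, 0.3, 0.7]
opening: 0.395
```

Request:
move_arm --moves '[{"gripper": 40,"x": 0,"y": 0,"z": -1,"roll": 0},{"gripper": 40,"x": 0,"y": 0,"z": -2,"roll": 0},{"gripper": 40,"x": 0,"y": 0,"z": -4,"roll": 0},{"gripper": 40,"x": 0,"y": 0,"z": -4,"roll": 0},{"gripper": 40,"x": -2,"y": 4,"z": 0,"roll": 0}]'

```text
time_s: 19.75
eef_pos: [0.5723, -0.0919, 0.3935]
eef_rot: [-0.002, 0.767, -0.641, 0.006]
wrist_force: [-0.9, 0.3, -0.1]
opening: 0.399
```

Run:
```python
from h import *
import pickle
o=obs();print(o["eef_pos"],o["wrist_force"])
c=cam("wrist");save(c,"w6.png");s=cam("side")
pickle.dump(c,open("w6.pkl","wb"))
a=cv2.resize(c["img"][0:260,150:475],(500,400)); b=cv2.resize(s["img"][100:200,240:315],(300,400),interpolation=cv2.INTER_CUBIC)
cv2.imwrite("pics/c6.png",np.clip(np.hstack([a,b])*1.4,0,255).astype(np.uint8)[:,:,::-1])
```

```text
[ 0.57228462 -0.09188224  0.39350982] [-0.88319366  0.26204682 -0.11637292]
```

View pics/c6.png

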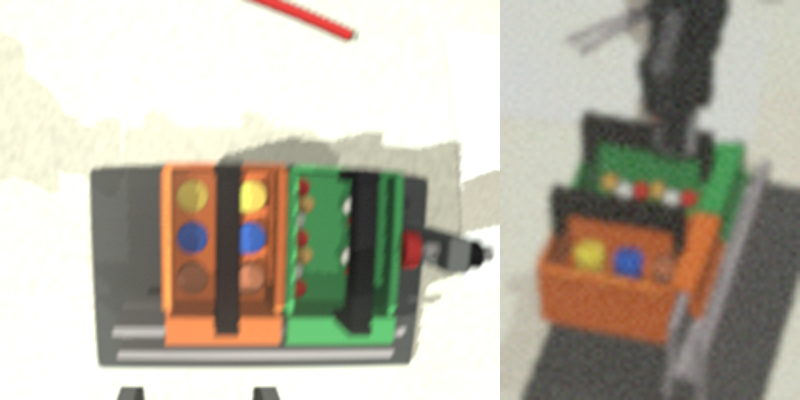

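Both trays hang square, rims touching at (288,240), with the green one against the red pad at (408,250). The orange lip's left edge at 165 is well inside the hook end at 113. Handing in.

```bash
python3 -c "
from bench import ctrl
o=ctrl.get_obs();print(o['time_s'],o['wrist_force']);ctrl.hand_in()"
```

```text
19.85 [-0.40100967 -0.01330706 -0.86312935]
the job is handed in; nothing more can be done
```

The orange tray (the farthest of the three, 0.55 m from the base) now hangs on the hook beside the green tray. Both are slid up against the red end stop, and the job was handed in at 19.9 s. No verdict was reported.

- **Hooking:** I centred the lip slot by touching the tray's wall to the front of the tongue and backing off about 2 mm. It then went down freely and seated with the tray's underside at about 40 mm.
- **Stop:** Sliding took about 2.5–4 N. At the stop the wrist force peaked at 8.4 N, so I estimate about 5–6 N on the pad, giving about 1.4 mm. That is inferred from the wrist force; I had no direct reading of the stop contact. I eased off before letting go.
- **Final pictures:** Both trays look level and square, with rims touching and the green one on the pad. From the last gripper position, the orange tray's middle is about 23 mm along the hook, well under the 55 mm limit. The gripper was well clear, with no contact force.
- **Not checked:** I did not measure the final tray positions or tilts beyond those pictures. I also did not check the cup, pliers and clip by measurement; the arm's path stayed clear of them.
- **One disagreement:** The wrist camera read about 3 mm off sideways compared with the gripped bar, so I relied on touch and force for the fit.

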